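Fit a fresh blade in the rack-label scraper

ROBOT

A 6-joint arm with a two-finger parallel gripper is mounted at the origin on the work surface. World frame = base frame: x ahead of the robot, y to its left, z up, the work surface at z = 0. Lengths are in m, angles in degrees, forces in N, time in s.
With the tool pointing down it reaches from about 0.25 to 0.775 m from the base axis. Payload 8.9 kg.
Tool frame: the origin (TCP) lies on the centre line of the jaws, within the pads' length; the fingertips stand 19 mm ahead of it and the grasp point (between the pads) is the TCP; y points along the fingers, z is the direction in which the jaws open and shut, and the axes are right-handed (so a half turn about y gives the same grasp; the last joint's range is limited). The gripper opens to 85 mm and grips with 20 to 120 N. Pads are 22 mm wide; open, the fingers measure 114 mm over their backs; the gripper's body (76 mm by 85 mm) begins 54 mm behind the grasp point. The pads swing forward as they close: fully open they stand 13 mm farther back than shut.
Start: joints at [67.649, 16.656, -8.789, 64.555, 0, 82.019], TCP at [0.13, 0.509, 0.25] pointing down, gripper open.
Joint ranges: [-144.48, 144.48], [-52.06, 99.96], [-74.48, 78.29], [-112.23, 115.85], [-86.99, 84.42], [-180, 180]. Speed limits (degrees/s): [127.2, 127.2, 159.86, 180, 180, 180].

INTERFACE

Orientations are given as [roll, pitch, yaw] about the fixed x, y, z axes, in that order (R = Rz(yaw) Ry(pitch) Rx(roll)).
In Python, from cell import env gives the robot as it stands.
- The arm moves only by the shell command python3 -m handwheel 'ROWS' [FORCE]. ROWS is JSON, a list that holds one entry, the list of rows, each a list of 7 numbers: the closure, from -1 (fully open) to 1 (shut), then the shift along the tool's x, y, z in m, then the turn, a rotation vector about the tool's x, y, z in degrees. In form: [[[fingers, tx, ty, tz, wx, wy, wz], ...]]. A call has 1 to 8 rows; each row shifts and turns the commanded pose from where the row before left it, along the tool's axes as they then stand; what a row does not reach is not made up. A row lasts 1/12 s, in which the tool goes at most 41.7 mm and 7.16 degrees, less where a joint would pass 70% of its speed; a pose out of reach is approached as far as the arm can. A call with a gripper value outside its range is refused whole. The fingers move at their own pace and stop on an object; FORCE is the grip in N (left out, the last holds). Time passes only in rows, so rows that do not move let the fingers close. It gives the time, the measured TCP pose, the force and the opening at its end, in the units of the state.
- env.sense(): the state, without advancing time (a new reading comes with each control period).
- env.get_image(name): name is "side" or "top" or "wrist"; returns the picture (480x640x3 uint8, blue, green, red); there is no depth.
- env.camera_info(name): a dict with "camera_matrix" (3x3 intrinsics, pixels), "eye" and "attitude" of the camera in the world. Camera axes: x right, y down, z forward; pixel columns grow to the right and rows downward; lengths in m; the calibration is good to about 2 mm. A picture is of the moment at which its call begins: read the wrist's pose just before it. camera_info takes no time and is no camera call; for the wrist camera it gives the pose at the moment of the call.
- env.hand_in(): hands the job in, once; it reports no verdict.
The state is a dict: "time": time; "joint_positions": joint angles; "joint_velocities": joint speeds; "joint_torque": joint torques, N m; "tcp_pos": TCP position; "tcp_rot": TCP orientation; "ft_force": force on the tool from outside, world axes, zero at the start; "ft_torque": the same for the moment, N m; "grip_width": finger opening in m.
Only numpy, scipy, OpenCV 4.12 (cv2) and the standard library are available. Lean on these libraries where they do the work, as an engineer would, in place of code of your own. Each camera call takes 0.05 s, during which the arm holds its last target. There are 200 camera calls.

TASK

Fit the fresh blade in the label scraper on the dishwashing bench: lay it flat in the holder, notch towards the back wall, and work it back until the notch takes the locating pin and the rear edge is fully home along the back wall. Then slide the red-knobbed bolt all the way across in front of the blade's rib to lock it, and let go. Be gentle: never push the blade against the pin or holder harder than about 25 N, and leave the glasses, bottle and brush where they stand.

Things in the scene. Friction and masses are not known exactly. Their poses are not given: they have to be found in the camera images.
- holder: Scraper head fixed to the bench, grey with blue walls. Origin on the bench under the bed's middle; x to the back wall, away from the open front; y left, z up. Bed 20 mm above the bench, x -70 to 50 mm. Back wall: face at x 50 mm, 10 mm above the bed. Side rails: faces at y +-62 mm, 6 mm above the bed. Bolt on a 25 mm high bench outside the right rail. Black handle sticks out in front, below bed level.
- pin_line (a point): Point on the bed at x 42 mm, y 0 in the holder's frame (axes as the holder's), 8 mm in front of the back wall. The fixed brass locating pin (8 mm in diameter, 10 mm high above the bed) stands at this x, but clamped anywhere from 11 mm right to 11 mm left (y) of this point: its y is not measured, find it by feel or look.
- seat (a point): Point on the bed (x 20 mm, y 0, z 20 mm in the holder's frame), axes as the holder's: where the blade's origin lies when the blade is home and the pin is in the middle. With the pin off-centre the blade's home lies that much to the side, at the same x.
- blade: Loose 180 g steel plate, 60 (x) x 90 (y) x 4 mm, on a black mat 4 mm thick. Origin: centre of its underside, z up. Rear edge (x 30 mm) has a mid notch 11 mm wide, 16 mm deep, open to +x. Orange rib to grip: 12 mm (x) x 50 mm (y), over the origin, 4 to 26 mm above the underside. If the notch is over 1.5 mm out of line with the pin, the rear edge stops against the pin 12 mm short of home.
- bolt (a joint): Bolt travel in m along the holder's +y: 0 drawn back (right), 0.056 fully across; starts at 0 to 0.010. Needs about 3 N, stays where left. Steel bar 10 (x) x 60 (y) x 8 mm, at x 1 to 11 mm, 27 to 35 mm above the bench; tip at y = -57 mm + travel. Passes over rail and plate just in front of the rib if the blade is home; else it strikes the rib's end.
- bolt_knob (a point): Grip point in the bolt's red knob, an upright square post 12 x 12 mm, from 35 to 69 mm above the bench; the point is on its axis, 54 mm above the bench; in the holder's frame x 6 mm, y = -111 mm + travel.
- glass_a: Stemmed glass standing upside down, 179 mm tall, 78 mm across; origin: centre of its underside.
- glass_b: Another such glass; origin: centre of its underside.
- sanitiser: White bottle, 170 mm tall, 64 mm across; origin: centre of its underside.
- brush: Washing-up brush lying on the bench; origin under its middle.
Mind the look-alikes: they are no part of the job. Of the things that look like the blade, take the one that is farthest to the robot's left at the start.

How it is judged (in metres and radians):
On the way, in this order (a step that is already met when the one before it is completed fails the run):
1. the blade lies flat and fully home in the holder, notch over the pin (x of blade in the frame of seat between -0.0025 and 0.0025 m and y of blade in the frame of seat between -0.017 and 0.017 m and z of blade in the frame of seat between -0.003 and 0.002 m and angle between blade's own z axis and vertical below 0.04 rad and angle between the x axis of blade and the x axis of holder, either way round below 0.04 rad), for 0.2 s.
2. the bolt is slid across in front of the rib (value of joint bolt above 0.048 m), for 0.2 s.
At the end, for the whole second after the job is handed in: Blade released and at rest in the holder, notch over the pin: origin within 2.5 mm of the seat along x and 17 mm along y, less than 2 mm above the bed, flat and square to the holder within 0.04 rad; the bolt more than 48 mm across (all of step 1 and value of joint bolt above 0.048 m and linear speed of blade below 0.02 m/s and contact force between blade and the fingers below 0.1 N); the robot touches nothing.
It fails at once if the blade is pressed or knocked against the holder, its pin or its bolt with more than 40 N (contact force between blade and holder above 40 N).
It fails at once if the glass_a is pushed more than 20 mm or tipped (distance of glass_a from where it was at the start of the episode above 0.02 m or angle between glass_a's own z axis and vertical above 0.3 rad).
It fails at once if the glass_b is pushed more than 20 mm or tipped (distance of glass_b from where it was at the start of the episode above 0.02 m or angle between glass_b's own z axis and vertical above 0.3 rad).
It fails at once if the sanitiser is pushed more than 20 mm or tipped (distance of sanitiser from where it was at the start of the episode above 0.02 m or angle between sanitiser's own z axis and vertical above 0.3 rad).
It fails at once if the brush is pushed more than 20 mm (distance of brush from where it was at the start of the episode above 0.02 m).
It also fails if it takes over 72 s, if anything falls off the work surface, if the arm or the gripper's body presses on something with over 40 N, if the wrist force passes 120 N, or if a joint passes its speed limit or range.

## Working session

There is one attempt and no reset: what is moved stays moved. The work goes in short steps, Python scripts to look and compute and a shell command to move; the robot and the scene stay as the last step left them, time stands still between calls to the robot, and variables do not carry over. Pictures are saved under pics/ and viewed, about 8 in all and at most 12, crops included, and the job is handed in when it is done.

```bash
mkdir -p pics; ls; cat > h.py <<'E'
import numpy as np,cv2
from cell import env
from scipy.spatial.transform import Rotation as R
def info(n):
    c=env.camera_info(n); return c
def Rc(c):
    a=np.array(c["attitude"],float)
    return a if a.shape==(3,3) else R.from_euler('xyz',a,degrees=True).as_matrix()
def ray(c,u,v,z):
    K=np.array(c["camera_matrix"]); d=Rc(c)@np.linalg.solve(K,[u,v,1]); e=np.array(c["eye"])
    return e+d*(z-e[2])/d[2]
def proj(c,p):
    K=np.array(c["camera_matrix"]); q=K@(Rc(c).T@(np.array(p)-np.array(c["eye"]))); return q[:2]/q[2]
E
python3 - <<'E'
from h import *
s=env.sense(); print(s)
for n in ["top","side","wrist"]:
    print(n,env.camera_info(n)); 
    cv2.imwrite(f"pics/{n}0.png",env.get_image(n))
E
```

```text
pics
{'time': 0.0, 'joint_positions': array([ 6.76475564e+01,  1.66909707e+01, -8.82860423e+00,  6.45562937e+01,
       -1.32273952e-03,  8.20186099e+01]), 'joint_velocities': array([ 0.00377195,  0.00401017,  0.07370378, -0.11505255,  0.03340837,
       -0.07884393]), 'joint_torque': array([-1.69945924e-03, -5.37142146e+01,  3.31373048e+01,  1.60488562e-02,
       -4.80808490e-05,  1.14810007e-06]), 'tcp_pos': array([0.1301537 , 0.50819279, 0.24972984]), 'tcp_rot': array([-9.00753174e+01,  9.22454426e-03, -1.43710586e+01]), 'ft_force': array([0.66554118, 0.1799312 , 0.38658326]), 'ft_torque': array([-0.01705993,  0.01455703, -0.05609556]), 'grip_width': 0.08540495097339965}
top {'camera_matrix': array([[488.57042188,   0.        , 329.16204902],
       [  0.        , 488.57042188, 238.35398378],
       [  0.        ,   0.        ,   1.        ]]), 'eye': array([0.51855259, 0.04264283, 1.05625039]), 'attitude': array([-175.36812526,   -0.19768695,  -91.27703778])}
side {'camera_matrix': array([[614.03255294,   0.        , 314.94476451],
       [  0.        , 614.03255294, 243.64451486],
       [  0.        ,   0.        ,   1.        ]]), 'eye': array([ 0.51654335, -0.94717399,  1.09776413]), 'attitude': array([-1.36686601e+02,  5.68728606e-02, -5.35087790e+00])}
wrist {'camera_matrix': array([[344.47762654,   0.        , 326.65717142],
       [  0.        , 344.47762654, 241.88822994],
       [  0.        ,   0.        ,   1.        ]]), 'eye': array([0.05421836, 0.52838222, 0.3728429 ]), 'attitude': array([1.62275475e+02, 6.05511775e-02, 7.56055699e+01])}
```

View pics/top0.png

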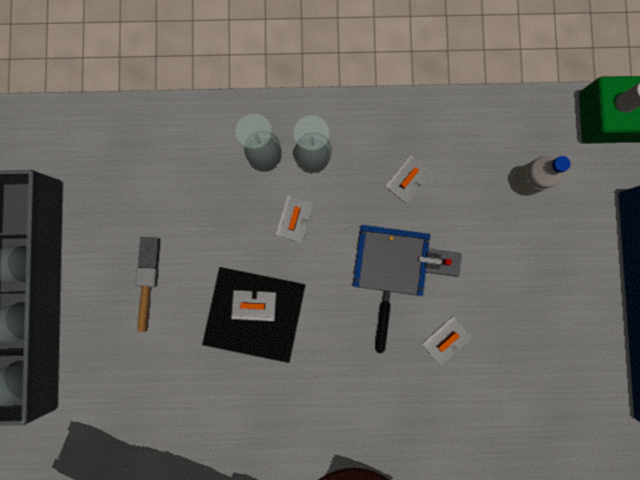

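View pics/side0.png

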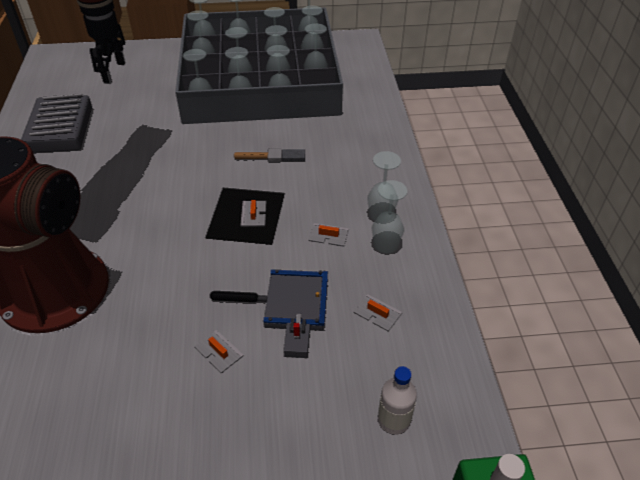

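The top view shows four plates with orange ribs, at (253,306) on the black mat, (294,218), (410,178) and (448,341). The robot's left is image-left, so the one meant is the plate on the mat at (253,306), which also matches "on a black mat". Its notch is at about (255,294), towards +x. The holder is at about (392,260) with the pin at (391,238) and the red knob at (447,262). Next I'll measure these and make an enlarged crop.

```bash
cat > m0.py <<'E'
from h import *
im=cv2.imread("pics/top0.png"); c=env.camera_info("top")
hsv=cv2.cvtColor(im,cv2.COLOR_BGR2HSV)
def blobs(m,z,nm,mina=4,roi=None):
    if roi is not None:
        k=np.zeros_like(m); k[roi[1]:roi[3],roi[0]:roi[2]]=255; m=m&k
    cs,_=cv2.findContours(m,cv2.RETR_EXTERNAL,cv2.CHAIN_APPROX_NONE)
    for q in cs:
        if cv2.contourArea(q)<mina: continue
        r=cv2.minAreaRect(q); b=cv2.boxPoints(r)
        P=np.array([ray(c,u,v,z)[:2] for u,v in b]); e=P-np.roll(P,1,0); L=np.linalg.norm(e,axis=1)
        i=L.argmax()
        print(nm,"px",np.round(r[0],1),"xy",np.round(P.mean(0),4),"sides",np.round(L[:2],4),"long-ang",round(np.degrees(np.arctan2(e[i,1],e[i,0]))%180,1),
          "corners",np.round(P,3).tolist())
blobs(cv2.inRange(hsv,(5,150,120),(16,255,255)),.03,"rib",20,(150,100,520,400))
blobs(cv2.inRange(hsv,(0,0,120),(180,60,255)),.008,"plate",100,(222,282,290,330))
blobs(cv2.inRange(hsv,(100,120,40),(130,255,255)),.028,"blue",100,(330,210,450,310))
blobs(cv2.inRange(hsv,(18,110,100),(35,255,255)),.03,"pin",1,(340,210,440,310))
blobs(cv2.inRange(hsv,(0,150,80),(4,255,255))|cv2.inRange(hsv,(174,150,80),(180,255,255)),.069,"knob",2,(400,240,480,290))
cv2.imwrite("pics/crop1.png",np.hstack([cv2.resize(im[265:365,200:310],None,fx=3.6,fy=3.6,interpolation=2),cv2.resize(im[215:315,345:465],None,fx=3.6,fy=3.6,interpolation=2)])[:600,:])
E
python3 m0.py; ls pics
```

```text
rib px [448.5 341.9] xy [ 0.3807 -0.2054] sides [0.0115 0.0488] long-ang 129.8 corners [[0.369, -0.183], [0.401, -0.22], [0.392, -0.228], [0.361, -0.19]]
rib px [251.6 305.8] xy [0.4642 0.202 ] sides [0.048  0.0111] long-ang 85.9 corners [[0.46, 0.226], [0.471, 0.226], [0.468, 0.178], [0.457, 0.178]]
rib px [294.  217.7] xy [0.6472 0.1107] sides [0.0114 0.0484] long-ang 160.7 corners [[0.626, 0.124], [0.672, 0.108], [0.668, 0.097], [0.622, 0.113]]
rib px [409.6 176.7] xy [ 0.7296 -0.1371] sides [0.0115 0.0493] long-ang 139.4 corners [[0.715, -0.117], [0.752, -0.149], [0.744, -0.158], [0.707, -0.125]]
plate px [253.2 305.4] xy [0.464 0.202] sides [0.0873 0.0584] long-ang 85.6 corners [[0.438, 0.247], [0.497, 0.244], [0.49, 0.156], [0.431, 0.16]]
blue px [421.4 278.6] xy [ 0.513  -0.1545] sides [0.0114 0.0692] long-ang 170.7 corners [[0.48, -0.143], [0.548, -0.154], [0.546, -0.166], [0.478, -0.155]]
blue px [358.8 259.7] xy [ 0.5555 -0.0241] sides [0.0122 0.1123] long-ang 170.7 corners [[0.501, -0.009], [0.612, -0.027], [0.61, -0.039], [0.499, -0.021]]
blue px [394.2 238.6] xy [ 0.5982 -0.1   ] sides [0.1474 0.0484] long-ang 77.4 corners [[0.591, -0.023], [0.638, -0.033], [0.606, -0.178], [0.559, -0.166]]
pin px [390.9 237.8] xy [ 0.5999 -0.0929] sides [0.0066 0.0057] long-ang 24.7 corners [[0.602, -0.089], [0.604, -0.094], [0.598, -0.097], [0.596, -0.092]]
knob px [448.5 261.5] xy [ 0.5462 -0.2027] sides [0.0101 0.0101] long-ang 88.7 corners [[0.551, -0.198], [0.551, -0.208], [0.541, -0.207], [0.541, -0.197]]
crop1.png
side0.png
top0.png
wrist0.png
```

```bash
python3 -c "
import cv2;a=cv2.imread('pics/crop1.png');print(a.shape);cv2.imwrite('pics/crop1.png',cv2.resize(a,(800,int(a.shape[0]*800/a.shape[1]))))"
```

```text
(360, 828, 3)
```

View pics/crop1.png

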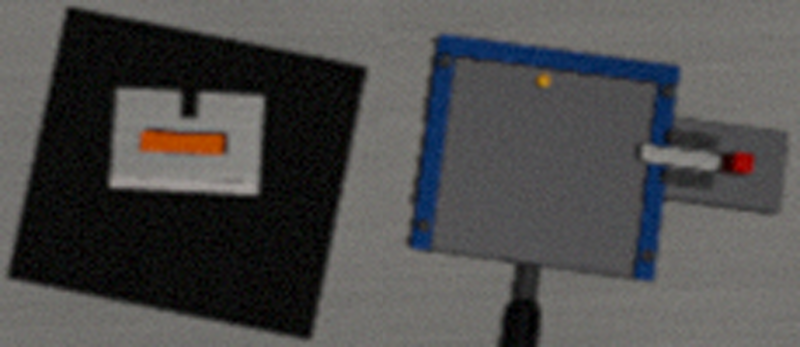

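The crop confirms the choice: the plate alone on the mat, notch facing up in the image (+x), and the brass pin about 7 mm left of the holder's midline.

The estimates, checked against the given sizes:
- **Blade:** (0.464, 0.202), yaw about -4.2°.
- **Holder:** yaw -9.3°, origin about (0.558, -0.093).
- **Rails:** 136 mm apart.
- **Knob:** agrees with about 1 mm of bolt travel.

I'll go above the blade.

```bash
python3 -m handwheel '[[[-1,0.0307,0,-0.0164,0,0,0],[-1,0.0307,0,-0.0164,0,0,0],[-1,0.0307,0,-0.0164,0,0,0],[-1,0.0307,0,-0.0164,0,0,0],[-1,0.0307,0,-0.0164,0,0,0],[-1,0.0307,0,-0.0164,0,0,0],[-1,0.0307,0,-0.0164,0,0,0],[-1,0.0307,0,-0.0164,0,0,0]]]' 40
python3 -m handwheel '[[[-1,0.0307,0,-0.0164,0,0,0],[-1,0.0307,0,-0.0164,0,0,0],[-1,0.0307,0,-0.0164,0,0,0],[-1,0.0307,0,-0.0164,0,0,0],[-1,0.0307,0,-0.0164,0,0,0],[-1,0,0.01,0,0,6.65,0],[-1,0,0.01,0,0,6.65,0],[-1,0,0.01,0,0,6.65,0]]]'
python3 -m handwheel '[[[-1,0,0.01,0,0,6.65,0],[-1,0,0.01,0,0,6.65,0],[-1,0,0.01,0,0,6.65,0],[-1,0,0.01,0,0,6.65,0],[-1,0,0.01,0,0,6.65,0],[-1,0,0.01,0,0,6.65,0],[-1,0,0.01,0,0,6.65,0],[-1,0,0,0,0,6.65,0]]]'
python3 -m handwheel '[[[-1,0,0,0,0,6.65,0],[-1,0,0,0,0,0,0],[-1,0,0,0,0,0,0]]]'
python3 - <<'E'
from h import *
c=env.camera_info("wrist"); im=env.get_image("wrist"); cv2.imwrite("pics/w1.png",im); print(c["eye"],c["attitude"],env.sense()["tcp_pos"],env.sense()["tcp_rot"])
E
```

```text
time: 0.82
tcp_pos: [0.3365, 0.3191, 0.2503]
tcp_rot: [-90.0, 0.0, -14.4]
ft_force: [0.1, 0.4, -0.2]
grip_width: 0.0854
time: 1.48
tcp_pos: [0.4644, 0.2023, 0.2196]
tcp_rot: [-90.0, 0.0, -34.7]
ft_force: [0.4, 0.5, -1.4]
grip_width: 0.0849
time: 2.15
tcp_pos: [0.4627, 0.2026, 0.1483]
tcp_rot: [-90.2, -0.0, -87.9]
ft_force: [-0.9, 0.6, -0.2]
grip_width: 0.0855
time: 2.4
tcp_pos: [0.4639, 0.203, 0.1502]
tcp_rot: [-90.0, -0.0, -94.0]
ft_force: [-0.0, -0.1, -0.2]
grip_width: 0.0857
[0.46916355 0.2816382  0.27320676] [ 1.62221053e+02  6.83084479e-02 -3.98702181e+00] [0.46398555 0.20299209 0.15028773] [-9.00041778e+01 -1.63603018e-03 -9.39354857e+01]
```

View pics/w1.png

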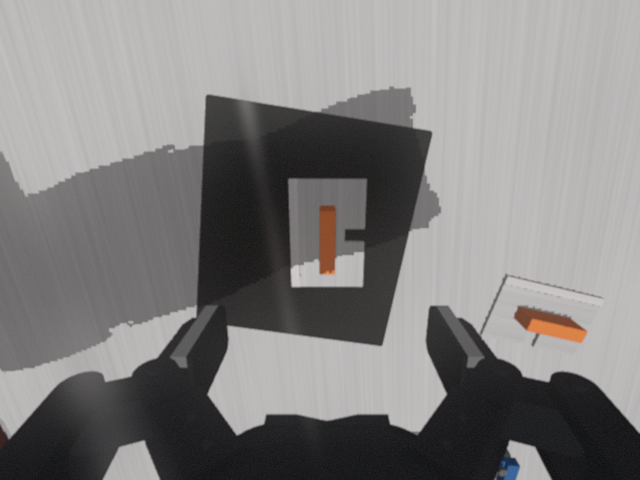

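The wrist view shows the plate at (328,233) with its rib from (327,206) to (327,273), notch to the right (+x). I'll measure it.

```bash
cat > mw.py <<'E'
from h import *
import sys
im=cv2.imread(sys.argv[1]); s=sys.argv[1]
c=env.camera_info("wrist"); hsv=cv2.cvtColor(im,cv2.COLOR_BGR2HSV)
zt,zp=float(sys.argv[2]),float(sys.argv[3]); x0,y0,x1,y1=map(int,sys.argv[4].split(','))
def rect(m,z,nm):
    k=np.zeros_like(m);k[y0:y1,x0:x1]=255;m&=k
    q=max(cv2.findContours(m,cv2.RETR_EXTERNAL,cv2.CHAIN_APPROX_NONE)[0],key=cv2.contourArea)
    P=np.array([ray(c,u,v,z)[:2] for u,v in q[:,0]]).astype(np.float32)
    r=cv2.minAreaRect(P); b=cv2.boxPoints(r); e=b-np.roll(b,1,0); i=np.linalg.norm(e,axis=1).argmax()
    print(nm,"ctr",np.round(r[0],4),"size",np.round(r[1],4),"ang",round(np.degrees(np.arctan2(e[i,1],e[i,0]))%180,2))
rect(cv2.inRange(hsv,(3,120,60),(20,255,255)),zt,"rib")
rect(cv2.inRange(hsv,(0,0,75),(180,70,255))|cv2.inRange(hsv,(3,120,60),(20,255,255)),zp,"plate")
E
python3 mw.py pics/w1.png .03 .008 270,160,385,300
```

```text
rib ctr [0.4641 0.2049] size [0.0521 0.0108] ang 85.7
plate ctr [0.4635 0.2024] size [0.0912 0.0619] ang 86.05
```

The TCP is already over the blade to within 1 mm, so I'll descend and grip.

```bash
python3 -m handwheel '[[[-0.3,0,0.018,0,0,0,0],[-0.3,0,0.018,0,0,0,0],[-0.3,0,0.018,0,0,0,0],[-0.3,0,0.018,0,0,0,0],[-0.3,0,0.018,0,0,0,0],[-0.3,0,0.015,0,0,0,0],[-0.3,0,0.01,0,0,0,0],[-0.3,0,0,0,0,0,0]]]' 40
python3 -m handwheel '[[[1,0,0,0,0,0,0],[1,0,0,0,0,0,0],[1,0,0,0,0,0,0],[1,0,0,0,0,0,0],[1,0,0,0,0,0,0],[1,0,0,0,0,0,0],[1,0,0,0,0,0,0],[1,0,0,0,0,0,0]]]' 40
python3 -m handwheel '[[[1,0,-0.01,0,0,0,0],[1,0,-0.01,0,0,0,0],[1,0,-0.01,0,0,0,0],[1,0,-0.01,0,0,0,0],[1,0,-0.01,0,0,0,0],[1,0,-0.01,0,0,0,0],[1,0,-0.01,0,0,0,0],[1,0,0,0,0,0,0]]]' 40
python3 - <<'E'
from h import *
c=env.camera_info("wrist"); im=env.get_image("wrist"); cv2.imwrite("pics/w2.png",im[:,100:560]); print(c["eye"],c["attitude"],env.sense()["tcp_pos"],env.sense()["tcp_rot"])
E
```

```text
time: 3.12
tcp_pos: [0.4628, 0.2026, 0.0337]
tcp_rot: [-90.2, -0.1, -94.1]
ft_force: [0.4, -0.7, 0.4]
grip_width: 0.0556
time: 3.78
tcp_pos: [0.4648, 0.2032, 0.0363]
tcp_rot: [-89.9, 0.0, -94.2]
ft_force: [-1.1, -0.8, 7.1]
grip_width: 0.0112
time: 4.45
tcp_pos: [0.4652, 0.2034, 0.1075]
tcp_rot: [-89.8, 0.1, -94.2]
ft_force: [1.9, 0.1, -0.5]
grip_width: 0.0109
[0.47033226 0.28188732 0.23063781] [ 1.62285607e+02 -1.13437785e-01 -4.19157306e+00] [0.46478529 0.20322039 0.10645962] [-8.98865965e+01  4.13671422e-02 -9.41689095e+01]
```

View pics/w2.png

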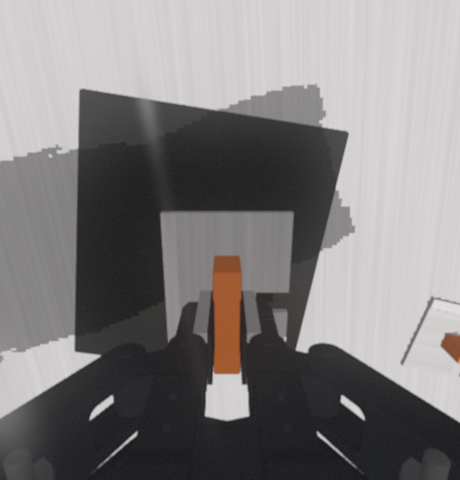

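The blade hangs flat in the grip, with the plate's far edge at row 211 and the rib's far end at rows 256 to 272. I'll measure its sideways offset from the TCP.

```bash
python3 - <<'E'
from h import *
c=env.camera_info("wrist"); s=env.sense(); t=np.array(s["tcp_pos"]); Rt=R.from_euler('xyz',s["tcp_rot"],degrees=True).as_matrix()
for nm,u,v,dz in [("rib top end",327,272,-.006),("rib base end",327,256,-.028),("plate edge mid",327,211,-.028),("plate corner L",262,211,-.028),("plate corner R",393,211,-.028)]:
    p=ray(c,u,v,t[2]+dz); print(nm,np.round(Rt.T@(p-t),4))
# go-to: blade target over bed, holder frame x=-5,y=7
d=np.radians(-9.3); D=np.array([np.cos(d),np.sin(d)]);N=np.array([-D[1],D[0]])
O=np.array([.5576,-.0931])
for hx in (-.005,.02): print(hx,np.round(O+D*hx+N*.007,4))
g=O+D*-.005+N*.007-t[:2]; print("tool xz delta",np.round(Rt.T@np.r_[g,0],4))
E
```

```text
rib top end [-0.0247  0.006  -0.0002]
rib base end [-0.0235  0.028  -0.0002]
plate edge mid [-0.0449  0.028  -0.0002]
plate corner L [-0.0449  0.028  -0.0293]
plate corner R [-0.0449  0.0281  0.0294]
-0.005 [ 0.5538 -0.0854]
0.02 [ 0.5785 -0.0894]
tool xz delta [0.2814 0.     0.1098]
```

The blade is centred on the TCP to within 0.5 mm. I'll carry it over the front of the bed.

```bash
python3 -m handwheel '[[[1,0.0235,0,0.00915,0,0,0],[1,0.0235,0,0.00915,0,0,0],[1,0.0235,0,0.00915,0,0,0],[1,0.0235,0,0.00915,0,0,0],[1,0.0235,0,0.00915,0,0,0],[1,0.0235,0,0.00915,0,0,0],[1,0.0235,0,0.00915,0,0,0],[1,0.0235,0,0.00915,0,0,0]]]'
python3 -m handwheel '[[[1,0.0235,0,0.00915,0,0,0],[1,0.0235,0,0.00915,0,0,0],[1,0.0235,0,0.00915,0,0,0],[1,0.0235,0,0.00915,0,0,0],[1,0,0,0,0,2.6,0],[1,0,0,0,0,2.6,0],[1,0,0,0,0,0,0],[1,0,0,0,0,0,0]]]'
python3 - <<'E'
from h import *
c=env.camera_info("wrist"); im=env.get_image("wrist"); t=env.get_image("top"); cv2.imwrite("pics/w3.png",im); cv2.imwrite("pics/t3.png",t); 
s=env.sense();print(c["eye"],c["attitude"],s["tcp_pos"],s["tcp_rot"])
cv2.imwrite("pics/v3.png",np.hstack([cv2.resize(im[100:,120:],(520,380)),cv2.resize(t[200:320,340:480],(280,380))]))
E
```

```text
time: 5.17
tcp_pos: [0.5231, 0.009, 0.1047]
tcp_rot: [-90.1, 0.0, -94.2]
ft_force: [0.3, 0.3, -1.3]
grip_width: 0.011
time: 5.83
tcp_pos: [0.5526, -0.0861, 0.1047]
tcp_rot: [-90.1, 0.0, -99.3]
ft_force: [-0.4, -1.2, -1.6]
grip_width: 0.0107
[ 0.56514962 -0.00837967  0.22776398] [ 1.62231047e+02  1.16857694e-01 -9.32285167e+00] [ 0.55274143 -0.08591979  0.10502012] [-9.00328889e+01  3.49890685e-03 -9.92677720e+01]
```

View pics/v3.png

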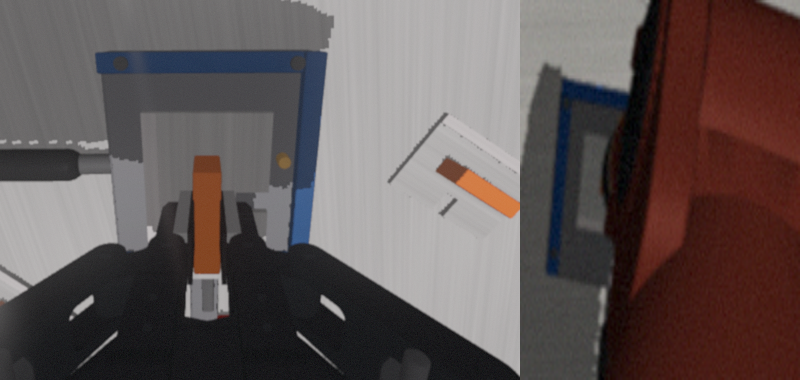

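Left panel: the wrist view shows the pin at full-image pixel (404,262), right of and clear of the plate, with the left rail above and the back wall to the right. I'll measure the pin, rail and wall in the TCP frame.

```bash
python3 - <<'E'
from h import *
c=env.camera_info("wrist"); s=env.sense(); t=np.array(s["tcp_pos"]); Rt=R.from_euler('xyz',s["tcp_rot"],degrees=True).as_matrix()
im=cv2.imread("pics/w3.png"); hsv=cv2.cvtColor(im,cv2.COLOR_BGR2HSV)
m=cv2.inRange(hsv,(14,70,60),(30,255,255)); m[:,:390]=0;m[:,420:]=0;m[:240]=0;m[285:]=0
ys,xs=np.nonzero(m); print("pin px",xs.mean(),ys.mean(),xs.min(),xs.max(),ys.min(),ys.max())
T=lambda u,v,z: np.round(Rt.T@(ray(c,u,v,z)-t),4)
print("pin top", T(xs.mean(),ys.min()+ (xs.max()-xs.min())/2,.03)," mid@.025",T(xs.mean(),ys.mean(),.025))
b=cv2.inRange(hsv,(100,90,30),(130,255,255))
# left rail: per column, inner (lower) edge of upper blue band; back wall: per row, inner (left) edge
L=[];W=[]
for u in range(260,400,5):
    v=np.nonzero(b[140:200,u])[0]
    if len(v): L.append([u,140+v.max(),140+v.min()])
for v in range(210,320,5):
    u=np.nonzero(b[v,400:460])[0]
    if len(u): W.append([400+u.min(),v,400+u.max()])
L=np.array(L);W=np.array(W)
for nm,A in (("rail inner",np.array([T(u,v,.026) for u,v,_ in L])),("rail outer",np.array([T(u,v,.026) for u,_,v in L])),("wall out",np.array([T(u,v,.03) for _,v,u in W])),("wall in",np.array([T(u,v,.03) for u,v,_ in W]))):
    if 'rail' in nm: p=np.polyfit(A[:,2],A[:,0],1); print(nm,"x=",p[1],"slope deg",np.degrees(np.arctan(p[0])))
    else: p=np.polyfit(A[:,0],A[:,2],1); print(nm,"z=",p[1],"slope deg",np.degrees(np.arctan(p[0])), A[::5,2])
E
```

```text
pin px 403.0324324324324 260.427027027027 396 410 253 268
pin top [-0.0036  0.075   0.0464]  mid@.025 [-0.0014  0.08    0.0476]
rail inner x= -0.05684651943941367 slope deg 0.7288499687953581
rail outer x= -0.06751795138031523 slope deg -0.7558733529089704
wall out z= 0.06607059824790894 slope deg 0.6812696023265741 [0.0659 0.0657 0.066  0.0663 0.0667]
wall in z= 0.05418016401711767 slope deg 0.7014203573398486 [0.0536 0.0537 0.0543 0.0544 0.0545]
```

The TCP sits about 24 mm short of home in x, and the pin is 1 to 3 mm further left than the TCP. I'll lower to just above the bed and look again from close by.

```bash
python3 -m handwheel '[[[1,-0.001,0.01,0,0,-0.3,0],[1,0,0.01,0,0,0,0],[1,0,0.01,0,0,0,0],[1,0,0.01,0,0,0,0],[1,0,0.007,0,0,0,0],[1,0,0,0,0,0,0],[1,0,0,0,0,0,0]]]'
python3 - <<'E'
from h import *
c=env.camera_info("wrist"); im=env.get_image("wrist"); cv2.imwrite("pics/w4.png",im)
s=env.sense();print(s["tcp_pos"],s["tcp_rot"],s["ft_force"])
cv2.imwrite("pics/v4.png",cv2.resize(im[150:450,270:470],None,fx=2,fy=2,interpolation=2))
E
```

```text
time: 6.52
tcp_pos: [0.5527, -0.0851, 0.0577]
tcp_rot: [-90.1, 0.0, -99.1]
ft_force: [0.6, -0.6, -1.4]
grip_width: 0.011
[ 0.55317737 -0.08527643  0.05823066] [-9.00113907e+01  2.80693467e-05 -9.90672643e+01] [-0.05330277 -0.531261   -1.959616  ]
```

View pics/v4.png

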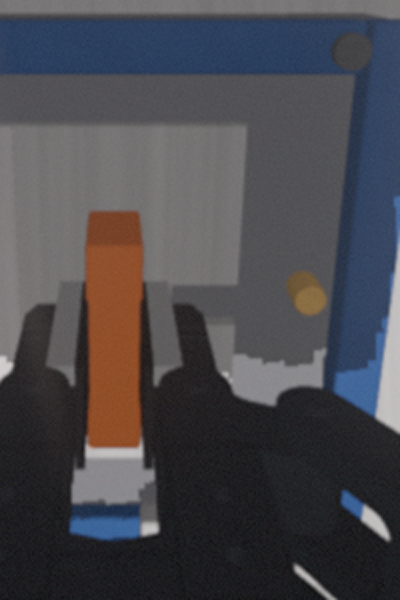

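Now the pin's top disc (full-image pixel (425,300.5)) and the notch mouth corners ((389,293) and (386.5,311)) both show, at nearly the same height. I'll compare them directly.

```bash
python3 - <<'E'
from h import *
c=env.camera_info("wrist"); s=env.sense(); t=np.array(s["tcp_pos"]); Rt=R.from_euler('xyz',s["tcp_rot"],degrees=True).as_matrix()
T=lambda u,v,z: np.round(Rt.T@(ray(c,u,v,z)-t),4)
for nm,u,v,z in [("pin top",425,300.5,.03),("notchL",389,293,.030),("notchR",386.8,311,.030),("notchL",389,293,.028),("notchR",386.8,311,.028),("plate corner",393.5,212.5,.030),("plate corner",393.5,212.5,.028),("rib end top",327,273,.052),("wall in a",446,190,.03),("wall in b",434,325,.03)]: print(nm,z,T(u,v,z))
E
```

```text
pin top 0.03 [-0.0003  0.0282  0.0475]
notchL 0.03 [-0.0043  0.0282  0.0297]
notchR 0.03 [0.0054 0.0282 0.0292]
notchL 0.028 [-0.0034  0.0302  0.0301]
notchR 0.028 [0.0066 0.0302 0.0296]
plate corner 0.03 [-0.0442  0.0282  0.0296]
plate corner 0.028 [-0.0437  0.0302  0.03  ]
rib end top 0.052 [-0.0241  0.0062 -0.0003]
wall in a 0.03 [-0.0543  0.0282  0.052 ]
wall in b 0.03 [0.0133 0.0282 0.0532]
```

The pin is aligned with the notch to under 1 mm. The wall slope suggests turning about 0.8° counter-clockwise, which takes out the remaining offset. I'll do that, then lower gently by feel.

```bash
python3 -m handwheel '[[[1,0,0.001,0,0,-0.8,0],[1,0,0.001,0,0,0,0],[1,0,0.001,0,0,0,0],[1,0,0,0,0,0,0],[1,0,0,0,0,0,0]]]'
python3 -m handwheel '[[[1,0,0.001,0,0,0,0],[1,0,0,0,0,0,0],[1,0,0,0,0,0,0]]]'
python3 -m handwheel '[[[1,0,0.001,0,0,0,0],[1,0,0,0,0,0,0],[1,0,0,0,0,0,0]]]'
```

```text
time: 6.98
tcp_pos: [0.5532, -0.0853, 0.0554]
tcp_rot: [-90.0, -0.0, -98.3]
ft_force: [1.0, 0.6, -1.7]
grip_width: 0.0108
time: 7.23
tcp_pos: [0.5531, -0.0852, 0.0543]
tcp_rot: [-90.0, 0.0, -98.3]
ft_force: [-0.2, -0.2, -1.8]
grip_width: 0.0111
time: 7.48
tcp_pos: [0.5531, -0.0853, 0.0532]
tcp_rot: [-90.0, 0.0, -98.3]
ft_force: [0.3, 0.7, -2.6]
grip_width: 0.0111
```

```bash
python3 -m handwheel '[[[1,0,0.0007,0,0,0,0],[1,0,0,0,0,0,0],[1,0,0,0,0,0,0]]]'
python3 -m handwheel '[[[1,0,0.0007,0,0,0,0],[1,0,0,0,0,0,0],[1,0,0,0,0,0,0]]]'
```

```text
time: 7.73
tcp_pos: [0.5531, -0.0852, 0.0525]
tcp_rot: [-90.0, 0.0, -98.3]
ft_force: [0.4, -0.1, -1.3]
grip_width: 0.011
time: 7.98
tcp_pos: [0.5532, -0.0853, 0.0524]
tcp_rot: [-90.0, -0.0, -98.3]
ft_force: [-1.2, 0.6, 4.9]
grip_width: 0.0112
```

The blade is on the bed (about 6 N). I'll ease off a little and slide it back in small steps.

```bash
python3 -m handwheel '[[[1,0,-0.0003,0.001,0,0,0],[1,0,0,0.0015,0,0,0],[1,0,0,0.0015,0,0,0],[1,0,0,0.0015,0,0,0],[1,0,0,0.0015,0,0,0],[1,0,0,0.001,0,0,0],[1,0,0,0,0,0,0]]]'
python3 -m handwheel '[[[1,0,0,0.001,0,0,0],[1,0,0,0.001,0,0,0],[1,0,0,0.001,0,0,0],[1,0,0,0,0,0,0],[1,0,0,0,0,0,0]]]'
```

```text
time: 8.57
tcp_pos: [0.5608, -0.0864, 0.0524]
tcp_rot: [-90.0, -0.0, -98.3]
ft_force: [-3.3, 0.1, 5.6]
grip_width: 0.0107
time: 8.98
tcp_pos: [0.5638, -0.0868, 0.0524]
tcp_rot: [-90.0, -0.0, -98.3]
ft_force: [-3.3, 1.4, 5.2]
grip_width: 0.0108
```

```bash
python3 -m handwheel '[[[1,0,0,0.001,0,0,0],[1,0,0,0.001,0,0,0],[1,0,0,0,0,0,0],[1,0,0,0,0,0,0]]]'
python3 -m handwheel '[[[1,0,0,0.001,0,0,0],[1,0,0,0.001,0,0,0],[1,0,0,0,0,0,0],[1,0,0,0,0,0,0]]]'
python3 -m handwheel '[[[1,0,0,0.001,0,0,0],[1,0,0,0.001,0,0,0],[1,0,0,0,0,0,0],[1,0,0,0,0,0,0]]]'
```

```text
time: 9.32
tcp_pos: [0.5658, -0.0871, 0.0524]
tcp_rot: [-90.0, -0.0, -98.3]
ft_force: [-4.3, -0.3, 6.1]
grip_width: 0.0105
time: 9.65
tcp_pos: [0.5677, -0.0874, 0.0524]
tcp_rot: [-90.0, -0.0, -98.3]
ft_force: [-3.5, 0.4, 5.7]
grip_width: 0.0108
time: 9.98
tcp_pos: [0.5697, -0.0877, 0.0524]
tcp_rot: [-90.0, -0.0, -98.3]
ft_force: [-2.2, 0.8, 5.4]
grip_width: 0.011
```

Seventeen millimetres in without a stop, so the pin is in the notch. I'll go on gently.

```bash
python3 -m handwheel '[[[1,0,0,0.001,0,0,0],[1,0,0,0.001,0,0,0],[1,0,0,0.001,0,0,0],[1,0,0,0,0,0,0],[1,0,0,0,0,0,0]]]'
python3 -m handwheel '[[[1,0,0,0.001,0,0,0],[1,0,0,0,0,0,0],[1,0,0,0,0,0,0]]]'
python3 -m handwheel '[[[1,0,0,0.001,0,0,0],[1,0,0,0,0,0,0],[1,0,0,0,0,0,0]]]'
python3 -m handwheel '[[[1,0,0,0.0007,0,0,0],[1,0,0,0,0,0,0],[1,0,0,0,0,0,0]]]'
```

```text
time: 10.4
tcp_pos: [0.5727, -0.0881, 0.0523]
tcp_rot: [-90.0, -0.0, -98.3]
ft_force: [-3.5, 1.1, 6.0]
grip_width: 0.0104
time: 10.65
tcp_pos: [0.5736, -0.0882, 0.0524]
tcp_rot: [-90.0, -0.0, -98.3]
ft_force: [-4.3, 0.2, 5.7]
grip_width: 0.0107
time: 10.9
tcp_pos: [0.5746, -0.0884, 0.0524]
tcp_rot: [-90.0, -0.0, -98.3]
ft_force: [-3.5, 0.5, 6.3]
grip_width: 0.0106
time: 11.15
tcp_pos: [0.5752, -0.0884, 0.0524]
tcp_rot: [-90.0, -0.0, -98.3]
ft_force: [-3.5, 1.2, 5.7]
grip_width: 0.0105
```

```bash
python3 -m handwheel '[[[1,0,0,0.0007,0,0,0],[1,0,0,0,0,0,0],[1,0,0,0,0,0,0]]]'
python3 -m handwheel '[[[1,0,0,0.0007,0,0,0],[1,0,0,0,0,0,0],[1,0,0,0,0,0,0]]]'
python3 -m handwheel '[[[1,0,0,0.0007,0,0,0],[1,0,0,0,0,0,0],[1,0,0,0,0,0,0]]]'
```

```text
time: 11.4
tcp_pos: [0.5759, -0.0886, 0.0524]
tcp_rot: [-90.0, -0.0, -98.3]
ft_force: [-4.7, 0.5, 7.1]
grip_width: 0.0105
time: 11.65
tcp_pos: [0.5767, -0.0886, 0.0524]
tcp_rot: [-90.0, -0.0, -98.3]
ft_force: [-3.8, 0.4, 5.7]
grip_width: 0.0107
time: 11.9
tcp_pos: [0.5773, -0.0888, 0.0523]
tcp_rot: [-90.0, -0.0, -98.3]
ft_force: [-4.2, 0.1, 5.5]
grip_width: 0.011
```

```bash
python3 -m handwheel '[[[1,0,0,0.0007,0,0,0],[1,0,0,0,0,0,0],[1,0,0,0,0,0,0]]]'
python3 -m handwheel '[[[1,0,0,0.0006,0,0,0],[1,0,0,0,0,0,0],[1,0,0,0,0,0,0]]]'
```

```text
time: 12.15
tcp_pos: [0.578, -0.0889, 0.0524]
tcp_rot: [-90.0, -0.0, -98.3]
ft_force: [-4.8, 1.2, 5.6]
grip_width: 0.0103
time: 12.4
tcp_pos: [0.5781, -0.0888, 0.0523]
tcp_rot: [-90.1, -0.0, -98.3]
ft_force: [-6.2, 1.0, 8.5]
grip_width: 0.0107
```

```bash
python3 -m handwheel '[[[1,0,0,0.0006,0,0,0],[1,0,0,0,0,0,0],[1,0,0,0,0,0,0]]]'
```

```text
time: 12.65
tcp_pos: [0.5781, -0.0888, 0.0523]
tcp_rot: [-90.2, -0.0, -98.3]
ft_force: [-8.8, 1.4, 10.0]
grip_width: 0.0107
```

It stopped at x = 0.578, right where home was predicted, with the force rising to about 9 N. One more small nudge, then a look.

```bash
python3 -m handwheel '[[[1,0,-0.0002,0.0006,0,0,0],[1,0,0,0,0,0,0],[1,0,0,0,0,0,0]]]'
python3 - <<'E'
from h import *
c=env.camera_info("wrist"); im=env.get_image("wrist"); cv2.imwrite("pics/w5.png",im)
s=env.sense();print(s["tcp_pos"],s["tcp_rot"],s["ft_force"],s["ft_torque"])
cv2.imwrite("pics/v5.png",cv2.resize(im[150:450,270:470],None,fx=2,fy=2,interpolation=2))
E
```

```text
time: 12.9
tcp_pos: [0.5784, -0.0888, 0.0524]
tcp_rot: [-90.2, 0.0, -98.3]
ft_force: [-9.3, 1.5, 11.0]
grip_width: 0.0107
[ 0.57835401 -0.08881391  0.05235766] [-9.02003997e+01  1.46484927e-03 -9.82818993e+01] [-9.38633737  1.06672899  9.63128557] [ 0.27669505  1.88200729 -0.14399468]
```

View pics/v5.png

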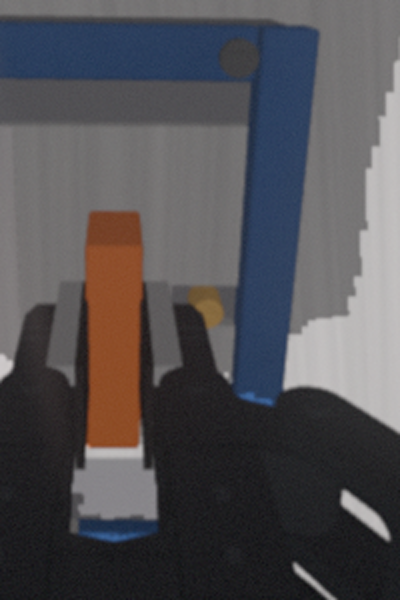

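The pin sits inside the notch, the rear edge lies along the back wall with no visible gap, and the blade is square to the wall. I'll take off the load, open a little and lift away.

```bash
python3 -m handwheel '[[[1,0,-0.0002,-0.0008,0,0,0],[1,0,0,0,0,0,0]]]'
python3 -m handwheel '[[[0.4,0,0,0,0,0,0],[0.4,0,0,0,0,0,0],[0.4,0,0,0,0,0,0],[0.4,0,0,0,0,0,0]]]'
python3 -m handwheel '[[[0.4,0,-0.01,0,0,0,0],[0.4,0,-0.015,0,0,0,0],[0.4,0,-0.02,0,0,0,0],[0.4,0,-0.02,0,0,0,0],[0.4,0,0,0,0,0,0],[0.4,0,0,0,0,0,0]]]'
python3 - <<'E'
from h import *
c=env.camera_info("wrist"); im=env.get_image("wrist"); cv2.imwrite("pics/w6.png",im)
s=env.sense();print(s["tcp_pos"],s["tcp_rot"],s["ft_force"])
E
```

```text
time: 13.12
tcp_pos: [0.5783, -0.0888, 0.0524]
tcp_rot: [-90.1, 0.0, -98.3]
ft_force: [-6.3, 1.8, 5.2]
grip_width: 0.0109
time: 13.45
tcp_pos: [0.5798, -0.0892, 0.0526]
tcp_rot: [-90.0, -0.0, -98.3]
ft_force: [-0.1, -0.0, -0.1]
grip_width: 0.0257
time: 13.95
tcp_pos: [0.5805, -0.0894, 0.1193]
tcp_rot: [-89.8, -0.0, -98.3]
ft_force: [0.3, 0.1, 1.0]
grip_width: 0.0257
[ 0.57969057 -0.08912908  0.11814786] [-8.99361783e+01 -7.66447225e-03 -9.82657737e+01] [-0.47568804  0.6163562  -0.1312849 ]
```

View pics/w6.png

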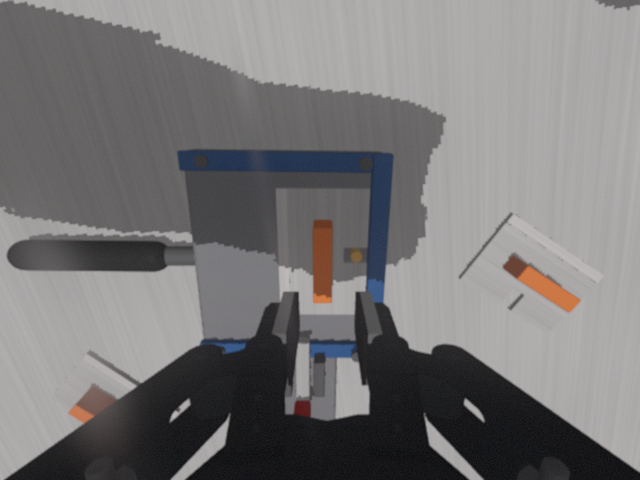

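The blade stays home after release: rear edge against the wall, pin in the notch at (356,255), rib at (322,260) clear of the fingers. Next I'll move over the knob.

```bash
python3 -m handwheel '[[[-0.2,0.0195,-0.004,-0.0027,0,0,0],[-0.2,0.0195,-0.004,-0.0027,0,0,0],[-0.2,0.0195,0,-0.0027,0,0,0],[-0.2,0.0195,0,-0.0027,0,0,0],[-0.2,0.0195,0,-0.0027,0,0,0],[-0.2,0.0195,0,-0.0027,0,0,0],[-0.2,0,0,0,0,0,0],[-0.2,0,0,0,0,0,0]]]'
python3 - <<'E'
from h import *
c=env.camera_info("wrist"); im=env.get_image("wrist"); cv2.imwrite("pics/w7.png",im)
s=env.sense();t=np.array(s["tcp_pos"]);Rt=R.from_euler('xyz',s["tcp_rot"],degrees=True).as_matrix();print(t,s["ft_force"])
hsv=cv2.cvtColor(im,cv2.COLOR_BGR2HSV); m=cv2.inRange(hsv,(0,140,120),(4,255,255))|cv2.inRange(hsv,(174,140,120),(180,255,255))
for q in cv2.findContours(m,cv2.RETR_EXTERNAL,cv2.CHAIN_APPROX_NONE)[0]:
    if cv2.contourArea(q)>30:
        x,y,w,h=cv2.boundingRect(q);print((x,y,w,h),"top ctr tool",np.round(Rt.T@(ray(c,x+w/2,y+h-w/2,.069)-t),4))
E
```

```text
time: 14.67
tcp_pos: [0.5458, -0.203, 0.1247]
tcp_rot: [-90.1, 0.0, -98.4]
ft_force: [-0.5, 0.7, 0.0]
grip_width: 0.0511
[ 0.54598536 -0.20225194  0.12481227] [0.25889782 0.28405223 0.83115222]
```

View pics/w7.png

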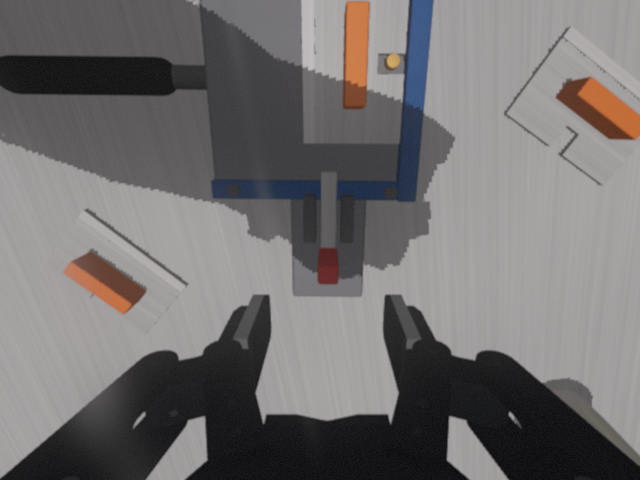

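The knob's top face is at about (328,274), dark red in the shade and centred between the fingers. I'll work out the rest.

```bash
python3 - <<'E'
from h import *
c=env.camera_info("wrist");s=env.sense();t=np.array(s["tcp_pos"]);Rt=R.from_euler('xyz',s["tcp_rot"],degrees=True).as_matrix()
print(np.round(Rt.T@(ray(c,328,274,.069)-t),4))
print(ray(env.camera_info("top"),548,170,.1))
E
```

```text
[-0.0025  0.0558  0.0003]
[ 0.72274145 -0.40065412  0.1       ]
```

```bash
python3 -m handwheel '[[[-0.2,-0.002,0.01,0,0,0,0],[-0.2,0,0.015,0,0,0,0],[-0.2,0,0.015,0,0,0,0],[-0.2,0,0.015,0,0,0,0],[-0.2,0,0.009,0,0,0,0],[-0.2,0,0,0,0,0,0]]]'
python3 -m handwheel '[[[1,0,0,0,0,0,0],[1,0,0,0,0,0,0],[1,0,0,0,0,0,0],[1,0,0,0,0,0,0],[1,0,0,0,0,0,0],[1,0,0,0,0,0,0]]]' 30
python3 -m handwheel '[[[1,-0.003,0,0,0,0,0],[1,-0.003,0,0,0,0,0],[1,-0.003,0,0,0,0,0],[1,-0.003,0,0,0,0,0],[1,-0.003,0,0,0,0,0],[1,0,0,0,0,0,0]]]'
```

```text
time: 15.22
tcp_pos: [0.5455, -0.1989, 0.0591]
tcp_rot: [-90.2, 0.1, -98.2]
ft_force: [-1.1, -0.4, 0.0]
grip_width: 0.0516
time: 15.72
tcp_pos: [0.5467, -0.2006, 0.0625]
tcp_rot: [-90.0, -0.0, -98.3]
ft_force: [-3.8, 1.2, 7.2]
grip_width: 0.0112
time: 16.22
tcp_pos: [0.5491, -0.1859, 0.0625]
tcp_rot: [-90.0, -0.1, -98.3]
ft_force: [-3.0, 0.6, 5.5]
grip_width: 0.0115
```

```bash
python3 -m handwheel '[[[1,-0.004,0,0,0,0,0],[1,-0.004,0,0,0,0,0],[1,-0.004,0,0,0,0,0],[1,-0.004,0,0,0,0,0],[1,0,0,0,0,0,0]]]'
python3 -m handwheel '[[[1,-0.004,0,0,0,0,0],[1,-0.004,0,0,0,0,0],[1,-0.004,0,0,0,0,0],[1,-0.004,0,0,0,0,0],[1,0,0,0,0,0,0]]]'
python3 - <<'E'
from h import *
im=env.get_image("wrist"); cv2.imwrite("pics/w8.png",im)
s=env.sense();print(s["tcp_pos"],s["tcp_rot"],s["ft_force"])
E
```

```text
time: 16.63
tcp_pos: [0.5516, -0.1698, 0.0625]
tcp_rot: [-89.9, -0.0, -98.3]
ft_force: [-3.3, -0.4, 5.9]
grip_width: 0.0112
time: 17.05
tcp_pos: [0.5541, -0.154, 0.0625]
tcp_rot: [-89.9, -0.0, -98.3]
ft_force: [-1.9, 0.7, 5.3]
grip_width: 0.0116
[ 0.55405816 -0.1539755   0.06250116] [-8.99253850e+01 -1.42920318e-02 -9.82620964e+01] [-2.39249822  1.60347834  6.37939591]
```

View pics/w8.png

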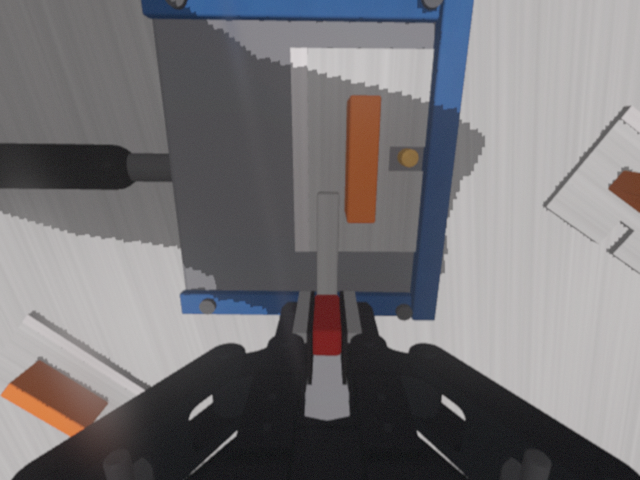

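The bolt tip at (327,195) has passed in front of the rib, and the blade is still against the wall. I'll finish the travel to the stop gently.

```bash
python3 -m handwheel '[[[1,-0.003,0,0,0,0,0],[1,-0.002,0,0,0,0,0],[1,-0.001,0,0,0,0,0],[1,0,0,0,0,0,0],[1,0,0,0,0,0,0]]]'
python3 -m handwheel '[[[1,-0.001,0,0,0,0,0],[1,0,0,0,0,0,0],[1,0,0,0,0,0,0]]]'
python3 -m handwheel '[[[1,-0.001,0,0,0,0,0],[1,0,0,0,0,0,0],[1,0,0,0,0,0,0]]]'
```

```text
time: 17.52
tcp_pos: [0.5549, -0.1485, 0.0625]
tcp_rot: [-89.9, -0.0, -98.3]
ft_force: [-2.1, -0.4, 6.2]
grip_width: 0.0117
time: 17.77
tcp_pos: [0.555, -0.1477, 0.0625]
tcp_rot: [-89.9, -0.1, -98.3]
ft_force: [-2.3, -1.7, 6.6]
grip_width: 0.0113
time: 18.02
tcp_pos: [0.5551, -0.147, 0.0625]
tcp_rot: [-89.9, -0.1, -98.3]
ft_force: [-1.8, -3.7, 5.6]
grip_width: 0.0112
```

```bash
python3 -m handwheel '[[[1,-0.0015,0,0,0,0,0],[1,0,0,0,0,0,0],[1,0,0,0,0,0,0]]]'
python3 -m handwheel '[[[1,0.001,0,0,0,0,0],[0.2,0,0,0,0,0,0],[0.2,0,0,0,0,0,0],[0.2,0,0,0,0,0,0],[0.2,0,0,0,0,0,0]]]'
python3 -m handwheel '[[[0.2,0,-0.01,0,0,0,0],[0.2,0,-0.02,0,0,0,0],[0.2,0,-0.03,0,0,0,0],[0.2,0,-0.03,0,0,0,0],[0.2,0,-0.01,0,0,0,0],[0.2,0,0,0,0,0,0],[0.2,0,0,0,0,0,0]]]'
python3 - <<'E'
from h import *
im=env.get_image("wrist"); cv2.imwrite("pics/w9.png",im)
s=env.sense();print(s["tcp_pos"],s["tcp_rot"],s["ft_force"])
E
```

```text
time: 18.27
tcp_pos: [0.5552, -0.1469, 0.0626]
tcp_rot: [-89.9, -0.2, -98.4]
ft_force: [-4.2, -8.9, 5.9]
grip_width: 0.0113
time: 18.68
tcp_pos: [0.5549, -0.1454, 0.0616]
tcp_rot: [-90.0, 0.0, -98.3]
ft_force: [-0.1, -1.1, -1.1]
grip_width: 0.0343
time: 19.27
tcp_pos: [0.5551, -0.1456, 0.1622]
tcp_rot: [-89.9, -0.0, -98.3]
ft_force: [-0.0, 0.7, 0.7]
grip_width: 0.0342
[ 0.55446922 -0.14540028  0.16119281] [-9.00300143e+01  9.56688779e-03 -9.82631678e+01] [-0.44821267  0.09723956  0.51395433]
```

View pics/w9.png

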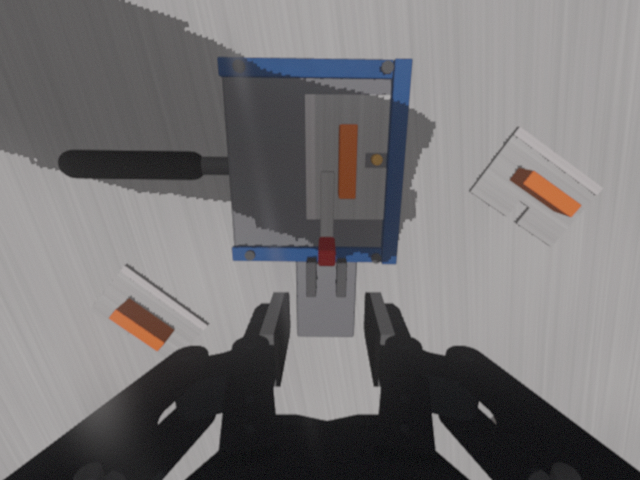

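The bolt is across in front of the rib (tip at (327,173)), its knob is at the rail and it hit the end stop at 9 N. The blade is flush with the wall, the pin is in the notch and the gripper is clear.

```bash
python3 -c "
from cell import env
print(env.hand_in())"
```

```text
the job is handed in; nothing more can be done
None
```

The blade is fitted and bolted in the holder, and the job is handed in. No verdict came back. I took the leftmost look-alike, the plate on the black mat, slid it back onto the pin and ran the bolt across. The robot's clock read about 19 s at the last check.

- **Blade:** It slid in with 3 to 5 N of friction and stopped 25 mm further in, where the images put home. I pressed it home with about 10 N. The pictures after release show the pin in the notch, no gap at the back wall, and the blade still home once the bolt was across.
- **Bolt:** It moved about 54 mm from a start of about 1 mm and ran up against its end stop at about 9 N. The tip lies in front of the rib.
- **Gripper:** The fingers are open and about 10 cm above the knob, with the force reading near zero. No move went near the glasses, bottle or brush, but I took no final picture of them.
- **What disagreed:** The holder's angle came out as -9.3° from the top camera and about -8 to -8.6° from the wrist camera. I used -8.3°, within the 0.04 rad (2.3°) limit either way. An early wrist estimate of the pin's sideways position was 1 to 3 mm out and was corrected by the close look before the push.

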